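# Take the oil filler cap off the vacuum pump

## Robot

A 6-joint arm with a two-finger parallel gripper is mounted at the origin on the work surface. World frame = base frame: x ahead of the robot, y to its left, z up, the work surface at z = 0. Lengths are in m, angles in degrees, forces in N, time in s.
With the tool pointing down it reaches from about 0.4 to 0.825 m from the base axis. Payload 7 kg.
Tool frame: the origin (TCP) lies on the mounting face of the last link; the fingertips stand 178 mm ahead of it and the grasp point (between the pads) lies 159 mm ahead of it; z points along the fingers, y is the direction in which the jaws open and shut (so a half turn about z gives the same grasp; the last joint's range is limited). The gripper opens to 88 mm and grips with 3 to 60 N. Pads are 19 mm wide; open, the fingers measure 130 mm over their backs; the gripper's body (78 mm by 193 mm) begins 47 mm behind the grasp point.
Start: joints at [92.596, 20.546, 0.682, 0, -70.136, -16.507], TCP at [0.162, 0.655, 0.405] pointing down, gripper open.
Joint ranges: [-176.03, 176.03], [-82.01, 121.73], [-58.28, 71.71], [-173.87, 95.51], [-174.79, -0.11], [-173.66, 173.66]. Speed limits (degrees/s): [136.94, 136.94, 172.46, 180, 180, 180].

## Interface

Orientations are given as [roll, pitch, yaw] about the fixed x, y, z axes, in that order (R = Rz(yaw) Ry(pitch) Rx(roll)).
In Python, from plant import r gives the robot as it stands. The module is installed in compiled form; this text tells all that it offers.
- The arm moves only by the tool carry_out, never from a script. Its argument "plan" is a list of rows, each a list of 3 entries, a list of its own where there are three numbers: the shift along the tool's x, y, z in m, then the turn, a rotation vector about the tool's x, y, z in degrees, then the closure in counts, from 0 (fully open) to 255 (shut). In form: [[[x, y, z], [ax, ay, az], hand], ...]. A call has 1 to 12 rows; each row shifts and turns the commanded pose from where the row before left it, along the tool's axes as they then stand; what a row does not reach is not made up. A row lasts 1/12 s, in which the tool goes at most 41.7 mm and 7.16 degrees, less where a joint would pass 70% of its speed; a pose out of reach is approached as far as the arm can. A call is refused whole if a number of a shift passes 0.0417 or a number of a turn 7.16, either way. A call with a gripper value outside its range is refused whole. The fingers move at their own pace and stop on an object; "grip_force" is the grip in N (left out, the last holds). Time passes only in rows, so rows that do not move let the fingers close. It gives the time, the measured TCP pose, the force and the opening at its end, in the units of the state.
- r.get_state(): the state, without advancing time (a new reading comes with each control period).
- r.capture(name): name is "side" or "top"; returns the picture (420x560x3 uint8, red, green, blue); there is no depth.
- r.get_calibration(name): a dict with "K" (3x3 intrinsics, pixels), "D" ([k1, k2, p1, p2, k3] as OpenCV has them; the pictures are not rectified), "rvec" (rotation vector, rad) and "tvec" (3), from world to camera coordinates, as OpenCV has them. Camera axes: x right, y down, z forward; pixel columns grow to the right and rows downward; lengths in m; the calibration is good to about 2 mm. A picture is of the moment at which its call begins. get_calibration takes no time and is no camera call.
- r.close_job(): hands the job in, once; it reports no verdict.
The state is a dict: "time_s": time; "joints": joint angles; "qd": joint speeds; "joint_torque": joint torques, N m; "tcp_pos": TCP position; "eef_rot": TCP orientation; "contact_force": force on the tool from outside, world axes, zero at the start; "moment": the same for the moment, N m; "gripper_width": finger opening in m.
Only numpy, scipy, OpenCV 4.12 (cv2) and the standard library are available. Lean on these libraries where they do the work, as an engineer would, in place of code of your own. Each camera call takes 0.05 s, during which the arm holds its last target. There are 200 camera calls.

## Task

The vacuum pump is due for an oil top-up: unscrew the filler cap from the slanting spout on its oil casing and set the cap down, upright, on the floor of the steel tray. Turn it gently, without pulling or pushing hard against the neck and its thread, keep hold of it as it comes off its last thread so that it does not fall, and leave the other things on the bench where they are.

Things in the scene. Friction and masses are not known exactly. Their poses are not given: they have to be found in the camera images.
- cap: Black round oil filler cap, 41.5 mm tall, about 60 g. Origin: centre of its underside; z along its axis, out of the top. The ribbed grip, 46 mm across, fills z = 25.5 to 41.5 mm; below it is a hollow skirt 42 mm across. Screwed on its neck at the start by about one and a half turns, its underside some 3 mm above the neck's root.
- neck: Fixed threaded filler neck. Origin: centre of its root, on the 42 mm wide spout; z along its axis, 30 degrees from vertical, leaning to the pump's front; 28 mm long, 34.5 mm across the thread. Ordinary right-hand thread, pitch 6 mm: anticlockwise seen from above the cap loosens it. Loose fit: about 1.4 mm end play, 0.5 mm sideways. Oily; may be loaded by the cap with 16 N at most.
- pump: Fixed grey vacuum pump, 340 x 150 mm, casing top 175 mm high. Origin: centre of its underside on the bench; its front (-x: the oil casing with the sight glass) faces the robot, the motor (+x) is behind. The spout stands on the casing top; the neck's root is at (-102, 0, 204) mm in this frame. Behind it stand an inlet flange, a silencer and a terminal box, all up to 192 mm high, the nearest 84 mm behind the root.
- tray: Loose shallow stainless steel tray, 170 x 150 mm (x, y), 22 mm high, walls and floor 3 mm thick, 0.7 kg, on the bench to the left or right of the pump. Origin: centre of its underside; z up.
- flask_large: Bystander: conical flask, 84 mm base, 135 mm high; origin at the centre of its underside.
- flask_small: Bystander: conical flask, 64 mm base, 105 mm high; origin at the centre of its underside.
- oil_bottle: Bystander: white oil bottle with its own black cap, 66 mm diameter, 180 mm high; origin at the centre of its underside.
- funnel: Bystander: white funnel standing mouth down, 84 mm across, 95 mm high; origin at the centre of its mouth.
- beaker: Bystander: glass beaker, 72 mm diameter, 95 mm high; origin at the centre of its underside.
There are look-alikes about, which are no part of the job. Of the things shaped like the cap, the black one is meant.

How it is judged (in metres and radians):
On the way, in this order (a step that is already met when the one before it is completed fails the run):
1. the cap has been backed up its thread, still on the neck (risen 8 mm above the neck's root or more) (z of cap in the frame of neck above 0.008 m), for 0.1 s.
2. the gripper holds the cap clear of the neck (z of cap in the frame of neck above 0.035 m and contact force between the fingers and cap above 0.3 N), for 0.2 s.
At the end, for the whole second after the job is handed in: The cap stands upright (within 0.1 rad) and at rest, flat on the tray's floor, wholly between its walls; the tray stands on the bench (x of cap in the frame of tray between -0.062 and 0.062 m and y of cap in the frame of tray between -0.052 and 0.052 m and z of cap in the frame of tray below 0.008 m and angle between cap's own z axis and vertical below 0.1 rad and linear speed of cap below 0.02 m/s and height (world z) of tray below 0.015 m); the robot touches nothing.
It fails at once if the cap is forced against the neck and its thread (over 16 N) (contact force between cap and neck above 16 N).
It fails at once if the cap slips away unheld as it comes off its thread (off the thread, not yet over the tray, and the gripper not holding it) (z of cap in the frame of neck above 0.02 m and distance between cap and tray above 0.15 m and contact force between the fingers and cap below 0.05 N).
It fails at once if the cap is dropped (falls unheld faster than 0.7 m/s: from more than about 25 mm) (linear speed of cap above 0.7 m/s and contact force between the fingers and cap below 0.05 N).
It fails at once if a bystander is moved by more than 40 mm (distance of any of flask_large, flask_small, oil_bottle, funnel, beaker from where it was at the start of the episode above 0.04 m).
It also fails if it takes over 72 s, if anything falls off the work surface, if the arm or the gripper's body presses on something with over 40 N, if the wrist force passes 120 N, or if a joint passes its speed limit or range.

## Working session

There is one attempt and no reset: what is moved stays moved. The work goes in short steps, Python scripts to look and compute and a tool call to move; the robot and the scene stay as the last step left them, time stands still between calls to the robot, and variables do not carry over. Pictures are saved under pics/ and viewed, about 8 in all and at most 12, crops included, and the job is handed in when it is done.

Besides the shell and the picture viewer there is one more tool, called after "Request:" in YAML: its name, and indented under it one key for each argument. carry_out: Moves the arm, as the interface text tells. Its arguments: {"type":"object","properties":{"plan":{"type":"array","items":{"type":"array"}},"grip_force":{"type":"number"}},"required":["plan"]}

```bash
mkdir -p pics
cat > h.py <<'E'
import numpy as np,cv2
from plant import r
def cal(n):
    c=r.get_calibration(n); return np.array(c["K"],float),np.array(c["D"],float),np.array(c["rvec"],float).ravel(),np.array(c["tvec"],float).ravel()
def proj(n,p):
    K,D,rv,t=cal(n); return cv2.projectPoints(np.array(p,float).reshape(-1,1,3),rv,t,K,D)[0].reshape(-1,2)
def ray(n,uv):
    K,D,rv,t=cal(n); x=cv2.undistortPoints(np.array(uv,float).reshape(1,1,2),K,D).ravel()
    R=cv2.Rodrigues(rv)[0]; d=R.T@np.array([x[0],x[1],1]); return -R.T@t,d/np.linalg.norm(d)
def atz(n,uv,z):
    o,d=ray(n,uv); return o+d*(z-o[2])/d[2]
def snap(n,f,box=None,s=1):
    im=r.capture(n)[:,:,::-1]
    if box: im=im[box[1]:box[3],box[0]:box[2]]
    if s!=1: im=cv2.resize(im,None,fx=s,fy=s,interpolation=cv2.INTER_CUBIC)
    cv2.imwrite('pics/'+f,im)
E
python3 - <<'E'
from h import *
snap('side','s1.png');snap('top','t1.png')
for n in('side','top'):
    print(n,ray(n,(280,210)))
print(r.get_state())
E
```

```text
side (array([0.1134792 , 0.58087021, 0.73521297]), array([ 0.4736855 , -0.66289421, -0.57982179]))
top (array([ 0.45583216, -0.0546892 ,  1.39535052]), array([ 0.1217077 , -0.01540666, -0.99244641]))
{'time_s': 0.1, 'joints': array([ 9.25967033e+01,  2.05861798e+01,  6.39146298e-01, -1.60051787e-02,
       -7.01352498e+01, -1.65066261e+01]), 'qd': array([-0.08716537, -0.16030403,  0.15088805,  0.11345024, -0.01807764,
       -0.09181979]), 'joint_torque': array([-2.02723684e-03, -5.84166169e+01,  2.93750900e+01,  7.01558590e+00,
        1.01272931e-02, -4.95669417e-05]), 'tcp_pos': array([0.16223725, 0.65503742, 0.40383556]), 'eef_rot': array([ 1.79916832e+02, -8.95408683e-03, -1.39153657e+01]), 'contact_force': array([-0.11312715, -0.68003728,  0.69637487]), 'moment': array([-0.00746361,  0.0166554 ,  0.01624188]), 'gripper_width': 0.08776129589076251}
```

View pics/s1.png

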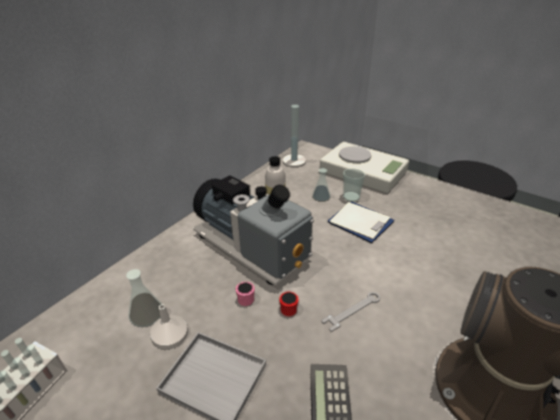

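View pics/t1.png

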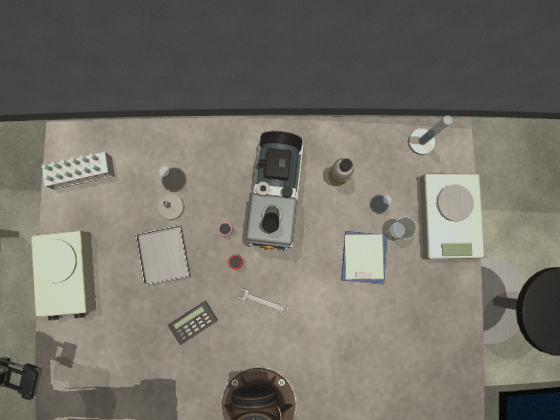

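Top view: pump centred at (273,190), with its oil casing toward the robot. The black cap on the spout is at top (270,222) and side (279,196), and the tray at top (163,255). Cap look-alikes are the pink one at top (225,229), the red one at (236,262), and the oil bottle's black cap at (345,163). I choose the black one on the spout and check it in a close crop.

Run:
```python
from h import *
a=r.capture('side')[170:290,190:320,::-1]; b=r.capture('top')[125:255,225:325,::-1]
a=cv2.resize(a,(390,360),interpolation=cv2.INTER_CUBIC); b=cv2.resize(b,(400,520),interpolation=cv2.INTER_CUBIC)
im=np.zeros((520,800,3),np.uint8); im[:360,:390]=a; im[:,400:]=b
cv2.imwrite('pics/c1.png',im)
```

```text
(no output)
```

View pics/c1.png

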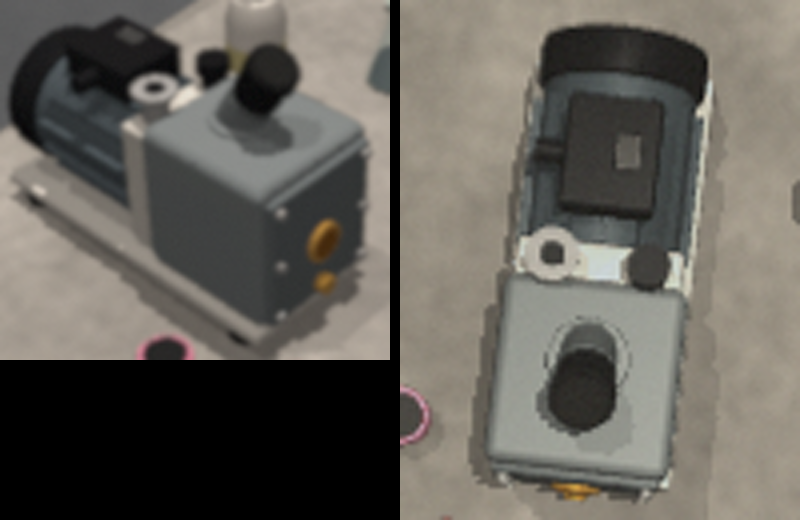

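```bash
cat > fit.py <<'E'
from h import *
from scipy.optimize import minimize
def top(x,y): return (225+(x-400)/4,125+y/4)
P={k:atz('top',top(*v),.17) for k,v in dict(fl=(490,468),bl=(507,280),br=(687,290),fr=(668,470)).items()}
for k,v in P.items(): print(k,v.round(4))
for a,b in(('fl','bl'),('fr','br')):
    d=P[b]-P[a]; print('yaw',np.degrees(np.arctan2(d[1],d[0])))
d=P['fl']-P['fr'];print(np.degrees(np.arctan2(-d[0],d[1])), np.linalg.norm(d))
def capR(yaw):
    return cv2.Rodrigues(np.array([0,0,yaw]))[0]@cv2.Rodrigues(np.array([0,-np.pi/6,0]))[0]
an=np.linspace(0,2*np.pi,48)
def cyl(rad,z0,z1): return np.array([[rad*np.cos(a),rad*np.sin(a),z] for z in(z0,z1) for a in an])
def poly(n,root,yaw,S):
    R=capR(yaw); m=np.zeros((420*S,560*S),np.uint8)
    for c in(cyl(.023,.0285,.0445),cyl(.021,.003,.0285)):
        p=proj(n,c@R.T+root); cv2.fillConvexPoly(m,cv2.convexHull(np.round((p+.5)*S-.5).astype(np.int32)),255)
    return m
if __name__=='__main__':
    S=8; masks={}
    for n,box in(('top',(255,205,285,240)),('side',(266,182,292,210))):
        im=r.capture(n); g=cv2.resize(im.max(2),None,fx=S,fy=S,interpolation=cv2.INTER_LINEAR)
        m=np.zeros_like(g); x0,y0,x1,y1=[b*S for b in box]
        m[y0:y1,x0:x1]=(g[y0:y1,x0:x1]<62)*255
        k,l,st,_=cv2.connectedComponentsWithStats(m); i=1+np.argmax(st[1:,4]); masks[n]=(l==i).astype(np.uint8)*255
        print(n,st[i]/S)
    def cost(p):
        c=0
        for n,m in masks.items():
            q=poly(n,np.array([p[0],p[1],.204]),p[2],S); c+=1-(q&m).astype(bool).sum()/(q|m).astype(bool).sum()
        return c
    c0=P['fl']*.5+P['fr']*.5
    s=minimize(cost,[c0[0]+.06,c0[1],np.radians(-5)],method='Nelder-Mead',options=dict(initial_simplex=np.array([[c0[0]+.06+a,c0[1]+b,np.radians(-5)+c] for a,b,c in((0,0,0),(.03,0,0),(0,.03,0),(0,0,.15))]),xatol=1e-4,fatol=1e-4))
    print(s.x,np.degrees(s.x[2]),s.fun); x=s.x
    out=[]
    for n,c in(('top',(270,222)),('side',(279,196))):
        im=r.capture(n)[:,:,::-1]; im=cv2.resize(im,None,fx=S,fy=S,interpolation=cv2.INTER_CUBIC)
        for m,col in((poly(n,np.array([x[0],x[1],.204]),x[2],S),(0,255,0)),(masks[n],(0,0,255))):
            cv2.drawContours(im,cv2.findContours(m,0,2)[0],-1,col,1)
        out.append(im[c[1]*S-200:c[1]*S+200,c[0]*S-200:c[0]*S+200])
    cv2.imwrite('pics/fit.png',np.hstack(out))
    for n,q in dict(tl=(137,235),tr=(183,228),bl=(143,285),br=(189,276)).items(): print(n,atz('top',q,.022).round(4))
E
python3 fit.py
```

```text
fl [0.514  0.0205 0.17  ]
bl [0.6506 0.0082 0.17  ]
br [ 0.6425 -0.1228  0.17  ]
fr [ 0.5117 -0.1075  0.17  ]
yaw -5.146649405813041
yaw -6.674124281185575
-1.0141940140350685 0.1280237019419555
top [ 262.125  212.375   16.75    20.25  2159.75 ]
side [ 267.625  185.125   21.375   24.875 3035.   ]
[ 0.57996146 -0.04662514 -0.08168806] -4.680380858165888 0.23948296361219124
tl [0.5451 0.3912 0.022 ]
tr [0.5674 0.2395 0.022 ]
bl [0.3834 0.3678 0.022 ]
br [0.4126 0.218  0.022 ]
```

View pics/fit.png

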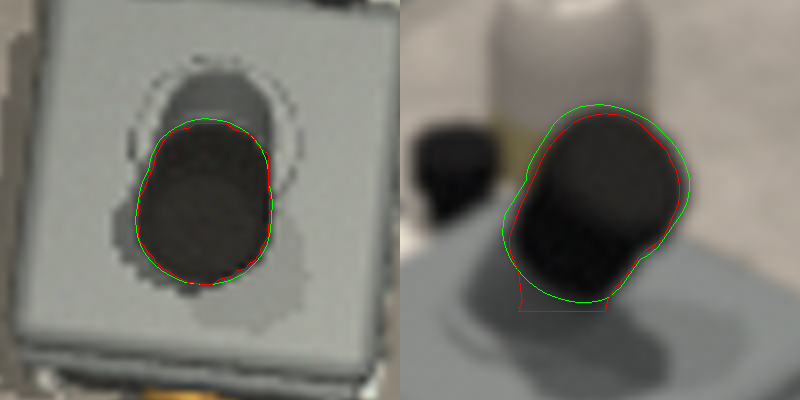

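Green (model) and red (dark mask) agree on the cap in both views, so the cap is confirmed. The neck's root is at about (0.580, -0.047, 0.204) with yaw about -5°, and the tray centre is at about (0.477, 0.304) with yaw about 8°. Moving above the pump.

Request:
carry_out:
  plan:
    - [[0.0,0.0,-0.03],[0,0,0],0]
    - [[0.0,0.0,-0.03],[0,0,0],0]
    - [[0.0,0.0,-0.03],[0,0,0],0]
    - [[0.024,0.033,0],[0,0,0],0]
    - [[0.024,0.033,0],[0,0,0],0]
    - [[0.024,0.033,0],[0,0,0],0]
    - [[0.024,0.033,0],[0,0,0],0]
    - [[0.024,0.033,0],[0,0,0],0]
    - [[0.024,0.033,0],[0,0,0],0]
    - [[0.024,0.033,0],[0,0,0],0]
    - [[0.024,0.033,0],[0,0,0],0]
    - [[0.024,0.033,0],[0,0,0],0]
  grip_force: 8

```text
time_s: 1.4
tcp_pos: [0.3007, 0.3128, 0.495]
eef_rot: [-179.9, -0.0, -13.9]
contact_force: [0.6, 0.0, -0.2]
gripper_width: 0.0874
```

Request:
carry_out:
  plan:
    - [[0.024,0.033,0],[0,0,0],0]
    - [[0.024,0.033,0],[0,0,0],0]
    - [[0.024,0.033,0],[0,0,0],0]
    - [[0.024,0.033,0],[0,0,0],0]
    - [[0.024,0.033,0],[0,0,0],0]
    - [[0.024,0.033,0],[0,0,0],0]
    - [[0.024,0.033,0],[0,0,0],0]
    - [[0.024,0.033,0],[0,0,0],0]
    - [[0.024,0.033,0],[0,0,0],0]
    - [[0.0,0.0,0],[0,0,7],0]
    - [[0.0,0.0,0],[0,0,7],0]
    - [[0.0,0.0,0],[0,0,7],0]

```text
time_s: 2.4
tcp_pos: [0.4389, -0.0267, 0.4946]
eef_rot: [180.0, 0.0, -35.4]
contact_force: [0.2, 0.3, -0.5]
gripper_width: 0.0873
```

Run:
```python
from h import *
s=r.get_state()
for k in('time_s','joints','tcp_pos','eef_rot','contact_force'):print(k,np.round(s[k],4))
```

```text
time_s 2.4
joints [ 2.23798e+01 -5.36590e+00 -1.82351e+01 -4.70000e-03 -7.71436e+01
  3.21761e+01]
tcp_pos [ 0.4389 -0.0267  0.4946]
eef_rot [ 1.799916e+02  1.070000e-02 -3.544520e+01]
contact_force [ 0.1664  0.2771 -0.5437]
```

Request:
carry_out:
  plan:
    - [[0,0,0],[3.03,5.17,0],0]
    - [[0,0,0],[3.03,5.17,0],0]
    - [[0,0,0],[3.03,5.17,0],0]
    - [[0,0,0],[3.03,5.17,0],0]
    - [[0,0,0],[3.03,5.17,0],0]
    - [[0,0,0],[0,0,7],0]
    - [[0,0,0],[0,0,7],0]
    - [[0,0,0],[0,0,7],0]
    - [[0,0,0],[0,0,7],0]
    - [[0,0,0],[0,0,7],0]
    - [[0,0,0],[0,0,7],0]
    - [[0,0,0],[0,0,7],0]

```text
time_s: 3.4
tcp_pos: [0.4386, -0.0254, 0.4949]
eef_rot: [-150.4, -5.1, -85.6]
contact_force: [-0.8, 0.3, 0.4]
gripper_width: 0.0875
```

```bash
cat > st.py <<'E'
from h import *
from scipy.spatial.transform import Rotation as Ro
import sys
def go(root=(.580,-.0466,.204),yaw=-5.,h=.265):
    s=r.get_state()
    for k in('time_s','joints','tcp_pos','contact_force','moment','gripper_width'):print(k,np.round(s[k],4))
    Rt=Ro.from_euler('xyz',s['eef_rot'],degrees=True).as_matrix()
    y=np.radians(yaw); a=np.array([-.5*np.cos(y),-.5*np.sin(y),np.sqrt(.75)])
    d=np.array(root)+h*a-s['tcp_pos']; ax=np.cross(Rt[:,2],-a)
    print('shift tool',(Rt.T@d).round(4),'turn tool',np.degrees(Rt.T@ax).round(2),'height above root along a',round(float((s['tcp_pos']-root)@a-.159),4))
if __name__=='__main__': go(h=float(sys.argv[1]) if len(sys.argv)>1 else .265)
E
python3 st.py
```

```text
time_s 3.4
joints [ 28.3773 -16.1159 -38.6918  23.025  -43.9404 -36.023 ]
tcp_pos [ 0.4386 -0.0254  0.4949]
contact_force [-0.7893  0.3141  0.3608]
moment [0.2112 1.6036 0.0167]
gripper_width 0.0875
shift tool [0.0049 0.0231 0.0582] turn tool [-0.03  0.24  0.  ] height above root along a 0.1643
```

Request:
carry_out:
  plan:
    - [[0.005,0.023,0],[0,0,0],0]
    - [[0,0,0.02],[0,0,0],0]
    - [[0,0,0.02],[0,0,0],0]
    - [[0,0,0.01],[0,0,7],0]
    - [[0,0,0],[0,0,7],0]
    - [[0,0,0],[0,0,7],0]
    - [[0,0,0],[0,0,7],0]
    - [[0,0,0],[0,0,7],0]
    - [[0,0,0],[0,0,7],0]
    - [[0,0,0],[0,0,7],0]
    - [[0,0,0],[0,0,7],0]
    - [[0,0,0],[0,0,7],0]

```text
time_s: 4.4
tcp_pos: [0.4441, -0.035, 0.4407]
eef_rot: [-160.7, 23.4, -143.2]
contact_force: [-0.5, -0.3, 1.0]
gripper_width: 0.0878
```

Request:
carry_out:
  plan:
    - [[0,0,0],[0,0,7],0]
    - [[0,0,0],[0,0,7],0]
    - [[0,0,0],[0,0,7],0]
    - [[0,0,0],[0,0,7],0]
    - [[0,0,0],[0,0,7],0]
    - [[0,0,0],[0,0,7],0]
    - [[0,0,0],[0,0,7],0]
    - [[0,0,0],[0,0,7],0]
    - [[0,0,0],[0,0,7],0]
    - [[0,0,0],[0,0,0],0]

```text
time_s: 5.23
tcp_pos: [0.4441, -0.035, 0.4407]
eef_rot: [165.9, 26.8, 146.4]
contact_force: [0.6, -0.2, -0.4]
gripper_width: 0.0876
```

```bash
python3 st.py .265
python3 - <<'E'
from h import *
a=r.capture('side')[90:230,190:350,::-1]; b=r.capture('top')[150:290,190:350,::-1]
cv2.imwrite('pics/c2.png',np.hstack([cv2.resize(i,(400,350),interpolation=cv2.INTER_CUBIC) for i in(a,b)]))
E
```

```text
time_s 5.2333
joints [  25.4528  -13.4562  -44.8567   25.9216  -34.8278 -164.0144]
tcp_pos [ 0.4441 -0.035   0.4407]
contact_force [ 0.5604 -0.1767 -0.4482]
moment [0.1253 1.4892 0.0171]
gripper_width 0.0876
shift tool [0.0003 0.0001 0.0082] turn tool [ 0.22 -0.11  0.  ] height above root along a 0.1142
```

View pics/c2.png

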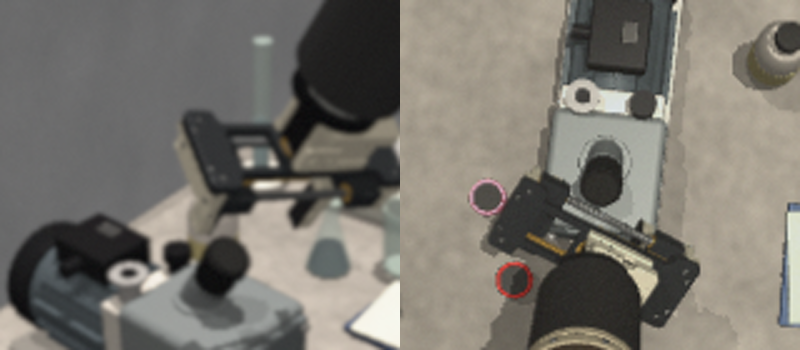

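The picture shows the open jaws above and in front of the cap, in line with the spout axis and nothing in the way. Advancing along the axis, then closing gently.

Request:
carry_out:
  plan:
    - [[0,0,0.02],[0,0,0],0]
    - [[0,0,0.02],[0,0,0],0]
    - [[0,0,0.02],[0,0,0],0]
    - [[0,0,0.0165],[0,0,0],0]
    - [[0,0,0],[0,0,0],0]
    - [[0,0,0],[0,0,0],0]
  grip_force: 5

```text
time_s: 5.83
tcp_pos: [0.4822, -0.0384, 0.3735]
eef_rot: [166.4, 26.8, 147.0]
contact_force: [-0.4, -0.2, -0.2]
gripper_width: 0.0876
```

```bash
python3 st.py .1965
python3 - <<'E'
from h import *
a=r.capture('side')[140:230,220:340,::-1]; b=r.capture('top')[180:270,210:330,::-1]
cv2.imwrite('pics/c3.png',np.hstack([cv2.resize(i,(400,300),interpolation=cv2.INTER_CUBIC) for i in(a,b)]))
E
```

```text
time_s 5.8333
joints [  19.5432   -5.1751  -50.3881   35.2675  -20.748  -169.8949]
tcp_pos [ 0.4822 -0.0384  0.3735]
contact_force [-0.3984 -0.2006 -0.2477]
moment [ 0.1295  1.497  -0.0187]
gripper_width 0.0876
shift tool [-0.0001  0.0004 -0.0007] turn tool [ 0.05 -0.21  0.  ] height above root along a 0.0368
```

View pics/c3.png

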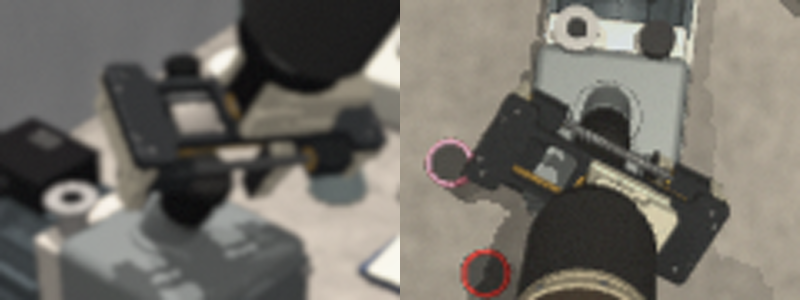

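The cap lies between the jaws in both views, with no contact. Closing.

Request:
carry_out:
  plan:
    - [[0,0,0],[0,0,0],255]
    - [[0,0,0],[0,0,0],255]
    - [[0,0,0],[0,0,0],255]
    - [[0,0,0],[0,0,0],255]
    - [[0,0,0],[0,0,0],255]
    - [[0,0,0],[0,0,0],255]
    - [[0,0,0],[0,0,0],255]
    - [[0,0,0],[0,0,0],255]
  grip_force: 5

```text
time_s: 6.6
tcp_pos: [0.4823, -0.0379, 0.3743]
eef_rot: [166.1, 26.8, 146.8]
contact_force: [-0.9, 0.0, 1.0]
gripper_width: 0.046
```

```bash
cat >> st.py <<'E'
    s=r.get_state();Rt=Ro.from_euler('xyz',s['eef_rot'],degrees=True).as_matrix()
    print('force in tool',(Rt.T@s['contact_force']).round(2),'moment tool',(Rt.T@s['moment']).round(3))
E
python3 st.py .1965
```

```text
File "st.py", line 12
    s=r.get_state();Rt=Ro.from_euler('xyz',s['eef_rot'],degrees=True).as_matrix()
IndentationError: unexpected indent
```

```bash
sed -i 's/^if __name.*/if __name__=="__main__":\n    go(h=float(sys.argv[1]))/' st.py; python3 st.py .1965
```

```text
time_s 6.6
joints [  19.5705   -5.2461  -50.3835   35.3224  -20.673  -170.1045]
tcp_pos [ 0.4823 -0.0379  0.3743]
contact_force [-0.9384  0.0231  0.9686]
moment [ 0.1491  1.6673 -0.0134]
gripper_width 0.046
shift tool [ 0.0002 -0.0002 -0.    ] turn tool [ 0.19 -0.13  0.  ] height above root along a 0.0375
force in tool [ 0.27 -0.19 -1.31] moment tool [0.71  1.516 0.02 ]
```

Request:
carry_out:
  plan:
    - [[0,0,-0.0001],[0,0,-6],255]
    - [[0,0,-0.0001],[0,0,-6],255]
    - [[0,0,-0.0001],[0,0,-6],255]
    - [[0,0,-0.0001],[0,0,-6],255]
    - [[0,0,-0.0001],[0,0,-6],255]
    - [[0,0,-0.0001],[0,0,-6],255]

```text
time_s: 7.1
tcp_pos: [0.482, -0.038, 0.3747]
eef_rot: [-173.8, 29.4, -172.0]
contact_force: [-0.7, -0.2, 0.9]
gripper_width: 0.0461
```

```bash
python3 st.py .1965
```

```text
time_s 7.1
joints [  19.6266   -5.3121  -50.3364   35.1852  -20.7991 -133.7194]
tcp_pos [ 0.482  -0.038   0.3747]
contact_force [-0.7064 -0.2142  0.9338]
moment [ 0.1255  1.6844 -0.0333]
gripper_width 0.0461
shift tool [ 0.0002 -0.      0.0006] turn tool [ 0.22 -0.    0.  ] height above root along a 0.0381
force in tool [ 0.18 -0.24 -1.15] moment tool [-0.297  1.663  0.024]
```

Request:
carry_out:
  plan:
    - [[0,0,-0.0001],[0,0,-6.2],255]
    - [[0,0,-0.0001],[0,0,-6.2],255]
    - [[0,0,-0.0001],[0,0,-6.2],255]
    - [[0,0,-0.0001],[0,0,-6.2],255]
    - [[0,0,-0.0001],[0,0,-6.2],255]
    - [[0,0,-0.0001],[0,0,-6.2],255]
    - [[0,0,-0.0001],[0,0,-6.2],255]
    - [[0,0,-0.0001],[0,0,-6.2],255]
    - [[0,0,-0.0001],[0,0,-6.2],255]
    - [[0,0,-0.0001],[0,0,-6.2],255]
    - [[0,0,-0.0001],[0,0,-6.2],255]
    - [[0,0,-0.0001],[0,0,-6.2],255]

```text
time_s: 8.1
tcp_pos: [0.4812, -0.038, 0.3756]
eef_rot: [-150.1, 2.3, -98.6]
contact_force: [-3.5, 1.0, 1.8]
gripper_width: 0.0459
```

```bash
python3 st.py .1965
```

```text
time_s 8.1
joints [ 19.7526  -5.4511 -50.2537  34.9177 -21.0464 -59.1269]
tcp_pos [ 0.4812 -0.038   0.3756]
contact_force [-3.5499  1.0271  1.7556]
moment [0.431  2.3602 0.0588]
gripper_width 0.0459
shift tool [-0.     -0.0001  0.0017] turn tool [ 0.08  0.21 -0.  ] height above root along a 0.0392
force in tool [-0.55  2.31 -3.33] moment tool [-2.399 -0.044  0.069]
```

Request:
carry_out:
  plan:
    - [[0,0.0004,-0.0005],[0,0,0],255]
    - [[0,0,-0.0001],[0,0,-6.2],255]
    - [[0,0,-0.0001],[0,0,-6.2],255]
    - [[0,0,-0.0001],[0,0,-6.2],255]
    - [[0,0,-0.0001],[0,0,-6.2],255]
    - [[0,0,-0.0001],[0,0,-6.2],255]
    - [[0,0,-0.0001],[0,0,-6.2],255]

```text
time_s: 8.68
tcp_pos: [0.4804, -0.0379, 0.3763]
eef_rot: [-154.1, -15.5, -65.8]
contact_force: [-0.6, 0.4, -0.2]
gripper_width: 0.0456
```

```bash
python3 st.py .1965
```

```text
time_s 8.6833
joints [ 19.8627  -5.5894 -50.229   34.7637 -21.2385 -22.0795]
tcp_pos [ 0.4804 -0.0379  0.3763]
contact_force [-0.6468  0.3863 -0.2037]
moment [-0.0324  1.8815 -0.1158]
gripper_width 0.0456
shift tool [ 0.0002 -0.0004  0.0027] turn tool [-0.05  0.21 -0.  ] height above root along a 0.0402
force in tool [-0.65  0.4  -0.16] moment tool [-1.698 -0.819  0.009]
```

Relieved. Continuing.

Request:
carry_out:
  plan:
    - [[0,0,-0.0001],[0,0,-6.2],255]
    - [[0,0,-0.0001],[0,0,-6.2],255]
    - [[0,0,-0.0001],[0,0,-6.2],255]
    - [[0,0,-0.0001],[0,0,-6.2],255]
    - [[0,0,-0.0001],[0,0,-6.2],255]
    - [[0,0,-0.0001],[0,0,-6.2],255]
    - [[0,0,-0.0001],[0,0,-6.2],255]
    - [[0,0,-0.0001],[0,0,-6.2],255]
    - [[0,0,-0.0001],[0,0,-6.2],255]
    - [[0,0,-0.0001],[0,0,-6.2],255]
    - [[0,0,-0.0001],[0,0,-6.2],255]
    - [[0,0,-0.0001],[0,0,-6.2],255]

```text
time_s: 9.68
tcp_pos: [0.4799, -0.0378, 0.3776]
eef_rot: [170.6, -28.6, 14.5]
contact_force: [-1.3, -1.3, 1.2]
gripper_width: 0.0459
```

```bash
python3 st.py .1965
```

```text
time_s 9.6833
joints [ 19.9772  -5.7333 -50.1086  34.5277 -21.4764  52.4973]
tcp_pos [ 0.4799 -0.0378  0.3776]
contact_force [-1.3193 -1.2734  1.1954]
moment [-0.2116  1.6803 -0.1324]
gripper_width 0.0459
shift tool [0.0002 0.0001 0.0041] turn tool [-0.21 -0.02  0.  ] height above root along a 0.0416
force in tool [-0.83  1.19 -1.64] moment tool [ 0.127 -1.693 -0.058]
```

Request:
carry_out:
  plan:
    - [[0,0,-0.0002],[0,0,-6.2],255]
    - [[0,0,-0.0001],[0,0,-6.2],255]
    - [[0,0,-0.0001],[0,0,-6.2],255]
    - [[0,0,-0.0001],[0,0,-6.2],255]
    - [[0,0,-0.0001],[0,0,-6.2],255]
    - [[0,0,-0.0001],[0,0,-6.2],255]
    - [[0,0,-0.0001],[0,0,-6.2],255]
    - [[0,0,-0.0001],[0,0,-6.2],255]
    - [[0,0,-0.0001],[0,0,-6.2],255]
    - [[0,0,-0.0001],[0,0,-6.2],255]
    - [[0,0,-0.0001],[0,0,-6.2],255]
    - [[0,0,-0.0001],[0,0,-6.2],255]

```text
time_s: 10.68
tcp_pos: [0.4793, -0.0377, 0.3787]
eef_rot: [150.0, 0.6, 86.4]
contact_force: [0.1, -0.8, 0.3]
gripper_width: 0.0458
```

```bash
python3 st.py .1965
```

```text
time_s 10.6833
joints [ 20.1049  -5.8669 -49.9983  34.2678 -21.7253 127.0835]
tcp_pos [ 0.4793 -0.0377  0.3787]
contact_force [ 0.0786 -0.7911  0.2604]
moment [-0.2199  1.4455 -0.1628]
gripper_width 0.0458
shift tool [-0.0001  0.0001  0.0053] turn tool [-0.04 -0.22  0.  ] height above root along a 0.0428
force in tool [-0.79  0.24 -0.16] moment tool [ 1.43  -0.343 -0.026]
```

Request:
carry_out:
  plan:
    - [[0,0,-0.0001],[0,0,-6.6],255]
    - [[0,0,-0.0001],[0,0,-6.6],255]
    - [[0,0,-0.0001],[0,0,-6.6],255]
    - [[0,0,-0.0001],[0,0,-6.6],255]
    - [[0,0,-0.0001],[0,0,-6.6],255]
    - [[0,0,-0.0001],[0,0,-6.6],255]
    - [[0,0,0],[0,0,0],60]
    - [[0,0,0],[0,0,0],60]
    - [[0,0,0],[0,0,0],60]
    - [[0,0,0],[0,0,0],60]
    - [[0,0,0],[0,0,0],60]

```text
time_s: 11.6
tcp_pos: [0.479, -0.0376, 0.3792]
eef_rot: [156.3, 18.9, 122.0]
contact_force: [-0.6, 1.2, -0.1]
gripper_width: 0.0662
```

```bash
python3 st.py .1965
```

```text
time_s 11.6
joints [ 20.1709  -5.9382 -49.9562  34.1502 -21.8317 166.5602]
tcp_pos [ 0.479  -0.0376  0.3792]
contact_force [-0.6216  1.2289 -0.1027]
moment [ 0.086   1.5418 -0.0266]
gripper_width 0.0662
shift tool [-0.0003  0.      0.0059] turn tool [ 0.12 -0.2   0.  ] height above root along a 0.0434
force in tool [ 1.33  0.25 -0.27] moment tool [1.203 0.968 0.005]
```

Request:
carry_out:
  plan:
    - [[0,0,0],[0,0,7.1],60]
    - [[0,0,0],[0,0,7.1],60]
    - [[0,0,0],[0,0,7.1],60]
    - [[0,0,0],[0,0,7.1],60]
    - [[0,0,0],[0,0,7.1],60]
    - [[0,0,0],[0,0,7.1],60]
    - [[0,0,0],[0,0,7.1],60]
    - [[0,0,0],[0,0,7.1],60]
    - [[0,0,0],[0,0,7.1],60]
    - [[0,0,0],[0,0,7.1],60]
    - [[0,0,0],[0,0,7.1],60]
    - [[0,0,0],[0,0,7.1],60]

```text
time_s: 12.6
tcp_pos: [0.479, -0.0376, 0.3792]
eef_rot: [157.8, -20.7, 44.5]
contact_force: [0.2, 0.4, 0.4]
gripper_width: 0.0668
```

Request:
carry_out:
  plan:
    - [[0,0,0],[0,0,7.1],60]
    - [[0,0,0],[0,0,7.1],60]
    - [[0,0,0],[0,0,7.1],60]
    - [[0,0,0],[0,0,7.1],60]
    - [[0,0,0],[0,0,7.1],60]
    - [[0,0,0],[0,0,7.1],60]
    - [[0,0,0],[0,0,7.1],60]
    - [[0,0,0],[0,0,7.1],60]
    - [[0,0,0],[0,0,7.1],60]
    - [[0,0,0],[0,0,7.1],60]
    - [[0,0,0],[0,0,7.1],60]
    - [[0,0,0],[0,0,7.1],60]

```text
time_s: 13.6
tcp_pos: [0.479, -0.0376, 0.3792]
eef_rot: [-159.6, -22.4, -48.8]
contact_force: [1.1, 0.0, 0.6]
gripper_width: 0.0672
```

Request:
carry_out:
  plan:
    - [[0,0,0],[0,0,7.1],60]
    - [[0,0,0],[0,0,7.1],60]
    - [[0,0,0],[0,0,7.1],60]
    - [[0,0,0],[0,0,7.1],60]
    - [[0,0,0],[0,0,7.1],60]
    - [[0,0,0],[0,0,7.1],60]
    - [[0,0,0],[0,0,7.1],60]
    - [[0,0,0],[0,0,7.1],60]
    - [[0,0,0],[0,0,7.1],60]
    - [[0,0,0],[0,0,7.1],60]
    - [[0,0,0],[0,0,7.1],60]
    - [[0,0,0],[0,0,7.1],60]

```text
time_s: 14.6
tcp_pos: [0.479, -0.0376, 0.3792]
eef_rot: [-154.8, 16.8, -126.2]
contact_force: [-0.4, -0.0, 0.1]
gripper_width: 0.0671
```

Request:
carry_out:
  plan:
    - [[0,0,0],[0,0,7.1],60]
    - [[0,0,0],[0,0,7.1],60]
    - [[0,0,0],[0,0,7.1],60]
    - [[0,0,0],[0,0,7.1],60]
    - [[0,0,0],[0,0,7.1],60]
    - [[0,0,0],[0,0,7.1],60]
    - [[0,0,0],[0,0,7.1],60]
    - [[0,0,0],[0,0,7.1],60]
    - [[0,0,0],[0,0,7.1],60]
    - [[0,0,0],[0,0,7.1],60]
    - [[0,0,0],[0,0,7.1],60]
    - [[0,0,0],[0,0,0],60]

```text
time_s: 15.6
tcp_pos: [0.479, -0.0376, 0.3792]
eef_rot: [167.1, 27.3, 148.8]
contact_force: [-0.6, 0.0, 0.5]
gripper_width: 0.0671
```

```bash
python3 st.py .1965
python3 - <<'E'
from h import *
a=r.capture('side')[165:225,240:320,::-1]
cv2.imwrite('pics/c4.png',cv2.resize(a,(640,480),interpolation=cv2.INTER_CUBIC))
E
```

```text
time_s 15.6
joints [  20.1718   -5.9399  -49.9574   34.1452  -21.8281 -167.4201]
tcp_pos [ 0.479  -0.0376  0.3792]
contact_force [-0.6158  0.0488  0.5443]
moment [ 0.1037  1.5106 -0.0719]
gripper_width 0.0671
shift tool [-0.0003 -0.0001  0.0059] turn tool [ 0.2  -0.13 -0.  ] height above root along a 0.0434
force in tool [ 0.24 -0.11 -0.78] moment tool [0.649 1.369 0.054]
```

View pics/c4.png

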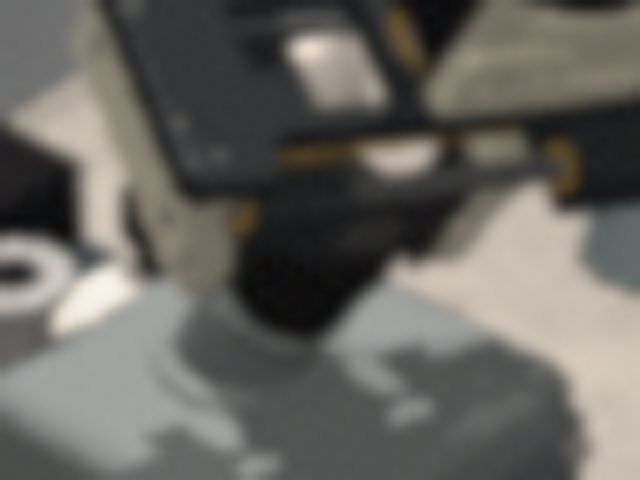

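The cap's lower rim has risen about 3 px (about 7 mm), so it is following the turn. Second stroke.

Request:
carry_out:
  plan:
    - [[0,0,0],[0,0,0],255]
    - [[0,0,0],[0,0,0],255]
    - [[0,0,0],[0,0,0],255]
    - [[0,0,0],[0,0,0],255]
    - [[0,0,0],[0,0,0],255]
    - [[0,0,0],[0,0,0],255]
    - [[0,0,-0.0001],[0,0,-6],255]
    - [[0,0,-0.0001],[0,0,-6],255]
    - [[0,0,-0.0001],[0,0,-6],255]
    - [[0,0,-0.0001],[0,0,-6],255]
    - [[0,0,-0.0001],[0,0,-6],255]
    - [[0,0,-0.0001],[0,0,-6],255]
  grip_force: 6

```text
time_s: 16.65
tcp_pos: [0.4786, -0.0376, 0.3797]
eef_rot: [-172.5, 29.1, -169.3]
contact_force: [-0.8, -0.1, -0.0]
gripper_width: 0.0458
```

```bash
python3 st.py .1965
```

```text
time_s 16.65
joints [  20.2287   -6.0116  -49.9127   34.0286  -21.9577 -130.6049]
tcp_pos [ 0.4786 -0.0376  0.3797]
contact_force [-0.8    -0.1208 -0.0029]
moment [ 0.1357  1.6576 -0.0795]
gripper_width 0.0458
shift tool [-0.0002 -0.0002  0.0066] turn tool [ 0.23  0.01 -0.  ] height above root along a 0.0441
force in tool [ 0.71 -0.02 -0.39] moment tool [-0.346  1.627  0.071]
```

Request:
carry_out:
  plan:
    - [[0,0,-0.0001],[0,0,-6.2],255]
    - [[0,0,-0.0001],[0,0,-6.2],255]
    - [[0,0,-0.0001],[0,0,-6.2],255]
    - [[0,0,-0.0001],[0,0,-6.2],255]
    - [[0,0,-0.0001],[0,0,-6.2],255]
    - [[0,0,-0.0001],[0,0,-6.2],255]
    - [[0,0,-0.0001],[0,0,-6.2],255]
    - [[0,0,-0.0001],[0,0,-6.2],255]
    - [[0,0,-0.0001],[0,0,-6.2],255]
    - [[0,0,-0.0001],[0,0,-6.2],255]
    - [[0,0,-0.0001],[0,0,-6.2],255]
    - [[0,0,-0.0001],[0,0,-6.2],255]

```text
time_s: 17.65
tcp_pos: [0.4779, -0.0377, 0.3807]
eef_rot: [-150.1, 1.2, -96.6]
contact_force: [-2.8, -0.3, 1.0]
gripper_width: 0.0459
```

```bash
python3 st.py .1965
```

```text
time_s 17.65
joints [ 20.3373  -6.1479 -49.8255  33.7926 -22.2168 -56.0348]
tcp_pos [ 0.4779 -0.0377  0.3807]
contact_force [-2.752  -0.3101  1.0016]
moment [ 0.0519  1.9498 -0.18  ]
gripper_width 0.0459
shift tool [-0.     -0.0004  0.0077] turn tool [0.07 0.2  0.  ] height above root along a 0.0452
force in tool [ 0.6   1.83 -2.22] moment tool [-1.939  0.259  0.104]
```

Same mild pattern as before, so I relieve it the same way and go on.

Request:
carry_out:
  plan:
    - [[0,0.0003,-0.0004],[0,0,0],255]
    - [[0,0,-0.0001],[0,0,-6.2],255]
    - [[0,0,-0.0001],[0,0,-6.2],255]
    - [[0,0,-0.0001],[0,0,-6.2],255]
    - [[0,0,-0.0001],[0,0,-6.2],255]
    - [[0,0,-0.0001],[0,0,-6.2],255]
    - [[0,0,-0.0001],[0,0,-6.2],255]
    - [[0,0,-0.0001],[0,0,-6.2],255]
    - [[0,0,-0.0001],[0,0,-6.2],255]
    - [[0,0,-0.0001],[0,0,-6.2],255]
    - [[0,0,-0.0001],[0,0,-6.2],255]
    - [[0,0,-0.0001],[0,0,-6.2],255]

```text
time_s: 18.65
tcp_pos: [0.4767, -0.0378, 0.3817]
eef_rot: [-166.7, -27.0, -32.2]
contact_force: [-1.7, -2.2, 0.6]
gripper_width: 0.0455
```

```bash
python3 st.py .1965
```

```text
time_s 18.65
joints [ 20.4711  -6.3359 -49.7703  33.5559 -22.5196  12.0705]
tcp_pos [ 0.4767 -0.0378  0.3817]
contact_force [-1.7313 -2.1927  0.5708]
moment [-0.6338  2.0046 -0.4378]
gripper_width 0.0455
shift tool [ 0.0008 -0.0006  0.0092] turn tool [-0.12  0.16 -0.  ] height above root along a 0.0467
force in tool [-0.01  2.55 -1.27] moment tool [-1.628 -1.401 -0.017]
```

Request:
carry_out:
  plan:
    - [[0,0.0002,-0.0002],[0,0,-6],255]
    - [[0,0,-0.0001],[0,0,-6],255]
    - [[0,0,-0.0001],[0,0,-6],255]
    - [[0,0,-0.0001],[0,0,-6],255]
    - [[0,0,-0.0001],[0,0,-6],255]
    - [[0,0,-0.0001],[0,0,-6],255]
    - [[0,0,-0.0001],[0,0,-6],255]
    - [[0,0,-0.0001],[0,0,-6],255]

```text
time_s: 19.32
tcp_pos: [0.4765, -0.0377, 0.3828]
eef_rot: [167.0, -27.2, 22.2]
contact_force: [0.7, -1.7, 0.9]
gripper_width: 0.0458
```

```bash
python3 st.py .1965
```

```text
time_s 19.3167
joints [ 20.5411  -6.4479 -49.6679  33.3956 -22.6504  60.2048]
tcp_pos [ 0.4765 -0.0377  0.3828]
contact_force [ 0.746  -1.6816  0.8509]
moment [-0.3577  1.5531 -0.2152]
gripper_width 0.0458
shift tool [0.0005 0.0001 0.0103] turn tool [-0.21 -0.06 -0.  ] height above root along a 0.0478
force in tool [ 0.44  1.96 -0.3 ] moment tool [ 0.129 -1.602 -0.053]
```

Request:
carry_out:
  plan:
    - [[0,0.0002,-0.0001],[0,0,-6.6],255]
    - [[0,0,-0.0001],[0,0,-6.6],255]
    - [[0,0,-0.0001],[0,0,-6.6],255]
    - [[0,0,-0.0001],[0,0,-6.6],255]
    - [[0,0,-0.0001],[0,0,-6.6],255]
    - [[0,0,-0.0001],[0,0,-6.6],255]
    - [[0,0,-0.0001],[0,0,-6.6],255]
    - [[0,0,-0.0001],[0,0,-6.6],255]
    - [[0,0,-0.0001],[0,0,-6.6],255]
    - [[0,0,-0.0001],[0,0,-6.6],255]
    - [[0,0,-0.0001],[0,0,-6.6],255]
    - [[0,0,-0.0001],[0,0,-6.6],255]

```text
time_s: 20.32
tcp_pos: [0.4762, -0.0376, 0.3839]
eef_rot: [150.6, 6.4, 96.6]
contact_force: [1.3, 0.0, 0.4]
gripper_width: 0.0457
```

```bash
python3 st.py .1965
```

```text
time_s 20.3167
joints [ 20.639   -6.5652 -49.545   33.1466 -22.8571 139.6417]
tcp_pos [ 0.4762 -0.0376  0.3839]
contact_force [1.3328 0.005  0.3541]
moment [-0.0599  1.2879  0.0023]
gripper_width 0.0457
shift tool [-0.      0.0003  0.0115] turn tool [ 0.04 -0.24 -0.  ] height above root along a 0.049
force in tool [-0.19  1.32  0.36] moment tool [ 1.278  0.149 -0.082]
```

Request:
carry_out:
  plan:
    - [[0,0,-0.0005],[0,0,0],255]
    - [[0,0,-0.0005],[0,0,0],255]
    - [[0,0,-0.0005],[0,0,0],255]
    - [[0,0,0],[0,0,0],255]

```text
time_s: 20.65
tcp_pos: [0.4753, -0.0376, 0.3853]
eef_rot: [150.6, 6.2, 96.4]
contact_force: [1.3, -1.0, 0.6]
gripper_width: 0.0458
```

```bash
python3 st.py .1965
```

```text
time_s 20.65
joints [ 20.777   -6.7426 -49.4268  32.8735 -23.1619 139.5259]
tcp_pos [ 0.4753 -0.0376  0.3853]
contact_force [ 1.279  -1.0304  0.554 ]
moment [0.0743 1.1806 0.0309]
gripper_width 0.0458
shift tool [0.     0.0003 0.013 ] turn tool [ 0.04 -0.24  0.  ] height above root along a 0.0505
force in tool [-1.22  1.22  0.2 ] moment tool [ 1.155  0.255 -0.036]
```

No axial resistance, so it is off the thread. Pulling gently.

Request:
carry_out:
  plan:
    - [[0,0,-0.001],[0,0,0],255]
    - [[0,0,-0.001],[0,0,0],255]
    - [[0,0,-0.001],[0,0,0],255]
    - [[0,0,-0.001],[0,0,0],255]
  grip_force: 10

```text
time_s: 20.98
tcp_pos: [0.4733, -0.0375, 0.3887]
eef_rot: [150.6, 6.3, 96.5]
contact_force: [1.9, -0.2, -1.8]
gripper_width: 0.0457
```

```bash
python3 st.py .1965
```

```text
time_s 20.9833
joints [ 21.129   -7.1847 -49.1196  32.1972 -23.9494 140.1781]
tcp_pos [ 0.4733 -0.0375  0.3887]
contact_force [ 1.9252 -0.1815 -1.7614]
moment [-0.0432  0.8799 -0.0582]
gripper_width 0.0457
shift tool [0.     0.0004 0.017 ] turn tool [ 0.02 -0.24  0.  ] height above root along a 0.0545
force in tool [-0.2   0.77  2.49] moment tool [ 0.88   0.068 -0.006]
```

Request:
carry_out:
  plan:
    - [[0,0,0],[0,0,-6],255]
    - [[0,0,0],[0,0,-6],255]
    - [[0,0,-0.0005],[0,0,-6],255]
    - [[0,0,-0.0005],[0,0,-5],255]

```text
time_s: 21.32
tcp_pos: [0.4728, -0.0374, 0.3895]
eef_rot: [155.0, 17.1, 117.7]
contact_force: [2.1, -0.0, -0.9]
gripper_width: 0.0456
```

```bash
python3 st.py .1965
```

```text
time_s 21.3167
joints [ 21.2139  -7.2977 -49.047   32.0411 -24.1384 163.6056]
tcp_pos [ 0.4728 -0.0374  0.3895]
contact_force [ 2.0524 -0.0494 -0.9499]
moment [ 0.0667  0.9926 -0.0102]
gripper_width 0.0456
shift tool [-0.0002  0.0004  0.018 ] turn tool [ 0.12 -0.21 -0.  ] height above root along a 0.0555
force in tool [-0.67  1.12  1.85] moment tool [0.814 0.572 0.003]
```

Request:
carry_out:
  plan:
    - [[0,0,-0.001],[0,0,0],255]
    - [[0,0,-0.001],[0,0,0],255]
    - [[0,0,-0.001],[0,0,0],255]

```text
time_s: 21.57
tcp_pos: [0.4712, -0.0373, 0.392]
eef_rot: [154.9, 16.9, 117.2]
contact_force: [0.7, -0.2, -0.4]
gripper_width: 0.0453
```

```bash
python3 st.py .1965
```

```text
time_s 21.5667
joints [ 21.4734  -7.6291 -48.8262  31.5641 -24.7225 163.47  ]
tcp_pos [ 0.4712 -0.0373  0.392 ]
contact_force [ 0.7022 -0.2366 -0.4155]
moment [0.2938 1.3851 0.1133]
gripper_width 0.0453
shift tool [-0.0002  0.0005  0.021 ] turn tool [ 0.1  -0.22 -0.  ] height above root along a 0.0585
force in tool [-0.39  0.23  0.72] moment tool [ 1.017  0.992 -0.007]
```

Request:
carry_out:
  plan:
    - [[0,0,-0.002],[0,0,0],255]
    - [[0,0,-0.002],[0,0,0],255]
    - [[0,0,-0.002],[0,0,0],255]
    - [[0,0,-0.003],[0,0,0],255]
    - [[0,0,-0.004],[0,0,0],255]
    - [[0,0,-0.006],[0,0,0],255]
    - [[0,0,-0.01],[0,0,0],255]
    - [[0,0,-0.015],[0,0,0],255]
    - [[0,0,-0.015],[0,0,0],255]
    - [[0,0,-0.015],[0,0,0],255]
    - [[0,0,0],[0,0,0],255]

```text
time_s: 22.48
tcp_pos: [0.4338, -0.0342, 0.4593]
eef_rot: [154.6, 17.0, 117.4]
contact_force: [0.7, -0.0, 0.0]
gripper_width: 0.0457
```

```bash
python3 st.py .1965
python3 - <<'E'
from h import *
a=r.capture('side')[120:240,200:360,::-1]; b=r.capture('top')[180:300,190:350,::-1]
cv2.imwrite('pics/c5.png',np.hstack([cv2.resize(i,(400,300),interpolation=cv2.INTER_CUBIC) for i in(a,b)]))
E
```

```text
time_s 22.4833
joints [ 26.774  -15.5741 -43.5309  24.8105 -38.1919 168.0179]
tcp_pos [ 0.4338 -0.0342  0.4593]
contact_force [ 0.6608 -0.0392  0.0106]
moment [0.1688 1.5396 0.0193]
gripper_width 0.0457
shift tool [ 0.0004 -0.0009  0.0979] turn tool [ 0.39 -0.18  0.  ] height above root along a 0.1354
force in tool [-0.33  0.48  0.32] moment tool [1.228 0.944 0.01 ]
```

View pics/c5.png

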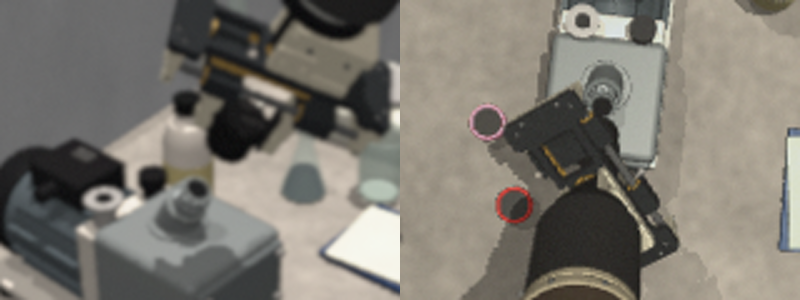

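The cap hangs squarely in the jaws and the neck is bare. Before straightening the tool I back joint 6 off its limit.

Request:
carry_out:
  plan:
    - [[0,0,-0.01],[0,0,7],255]
    - [[0,0,0],[0,0,7],255]
    - [[0,0,0],[0,0,7],255]
    - [[0,0,0],[0,0,7],255]
    - [[0,0,0],[0,0,7],255]
    - [[0,0,0],[0,0,7],255]
    - [[0,0,0],[0,0,0],255]

```text
time_s: 23.17
tcp_pos: [0.4296, -0.0341, 0.4638]
eef_rot: [150.3, -3.2, 79.7]
contact_force: [-0.7, 0.5, -1.5]
gripper_width: 0.0458
```

```bash
cat > up.py <<'E'
from h import *
from scipy.spatial.transform import Rotation as Ro
s=r.get_state(); print(s['joints'].round(1),s['tcp_pos'].round(4),s['eef_rot'].round(2),s['contact_force'].round(2),s['gripper_width'])
R=Ro.from_euler('xyz',s['eef_rot'],degrees=True); M=R.as_matrix()
v=np.cross(M[:,2],[0,0,-1]); a=np.degrees(np.arctan2(np.linalg.norm(v),-M[2,2])); v=v/(np.linalg.norm(v)+1e-12)*a
print('untilt rotvec tool',(M.T@v).round(2),a)
R2=Ro.from_rotvec(np.radians(v))*R; M2=R2.as_matrix(); print('after: eul',R2.as_euler('xyz',degrees=True).round(2))
d=np.array([.477,.304,.3])-s['tcp_pos']; print('shift in untilted tool to tray',(M2.T@d).round(4))
E
python3 up.py
```

```text
[ 27.3 -16.2 -43.1  24.4 -39.7 125.9] [ 0.4296 -0.0341  0.4638] [150.29  -3.25  79.71] [-0.69  0.46 -1.46] 0.045837079121273376
untilt rotvec tool [29.68 -3.4   0.  ] 29.87192482547999
after: eul [180.    -0.    78.85]
shift in untilted tool to tray [ 0.3409 -0.0189  0.1638]
```

Request:
carry_out:
  plan:
    - [[0,0,0],[5.94,-0.68,0],255]
    - [[0,0,0],[5.94,-0.68,0],255]
    - [[0,0,0],[5.94,-0.68,0],255]
    - [[0,0,0],[5.94,-0.68,0],255]
    - [[0,0,0],[5.94,-0.68,0],255]
    - [[0.02,-0.001,0],[0,0,0],255]
    - [[0.035,-0.002,0],[0,0,0],255]
    - [[0.035,-0.002,0],[0,0,0],255]
    - [[0.035,-0.002,0],[0,0,0],255]
    - [[0.035,-0.002,0],[0,0,0],255]
    - [[0.035,-0.002,0],[0,0,0],255]
    - [[0.035,-0.002,0],[0,0,0],255]

```text
time_s: 24.17
tcp_pos: [0.4601, 0.1961, 0.4635]
eef_rot: [179.9, 0.2, 79.4]
contact_force: [0.4, -0.2, -0.5]
gripper_width: 0.0459
```

Request:
carry_out:
  plan:
    - [[0.035,-0.002,0],[0,0,0],255]
    - [[0.035,-0.002,0],[0,0,0],255]
    - [[0.025,-0.001,0],[0,0,0],255]
    - [[0.016,-0.001,0],[0,0,0],255]
    - [[0,0,0.02],[0,0,7],255]
    - [[0,0,0.02],[0,0,7],255]
    - [[0,0,0.02],[0,0,7],255]
    - [[0,0,0.02],[0,0,7],255]
    - [[0,0,0.02],[0,0,7],255]
    - [[0,0,0.02],[0,0,7],255]
    - [[0,0,0.02],[0,0,7],255]
    - [[0,0,0.02],[0,0,7],255]

```text
time_s: 25.17
tcp_pos: [0.4752, 0.3036, 0.3025]
eef_rot: [179.8, 0.0, 23.0]
contact_force: [-0.6, 0.6, -0.4]
gripper_width: 0.0456
```

Request:
carry_out:
  plan:
    - [[0,0,0],[0,0,7],255]
    - [[0,0,0],[0,0,7],255]
    - [[0,0,0],[0,0,0],255]
    - [[0,0,0],[0,0,0],255]

```text
time_s: 25.5
tcp_pos: [0.4753, 0.3038, 0.3036]
eef_rot: [179.8, -0.0, 9.5]
contact_force: [0.0, -0.8, -1.2]
gripper_width: 0.0458
```

```bash
python3 up.py
python3 - <<'E'
from h import *
a=r.capture('side')[230:420,90:345,::-1]; b=r.capture('top')[190:310,110:270,::-1]
cv2.imwrite('pics/c6.png',np.hstack([cv2.resize(i,(400,300),interpolation=cv2.INTER_CUBIC) for i in(a,b)]))
E
```

```text
[ 52.5  15.2 -21.3   0.2 -53.5  46.9] [0.4753 0.3038 0.3036] [ 1.7983e+02 -1.0000e-02  9.4700e+00] [ 0.02 -0.78 -1.23] 0.045823450592062755
untilt rotvec tool [ 0.17 -0.01 -0.  ] 0.16985584771795426
after: eul [180.    -0.     9.47]
shift in untilted tool to tray [0.0017 0.0001 0.0036]
```

View pics/c6.png

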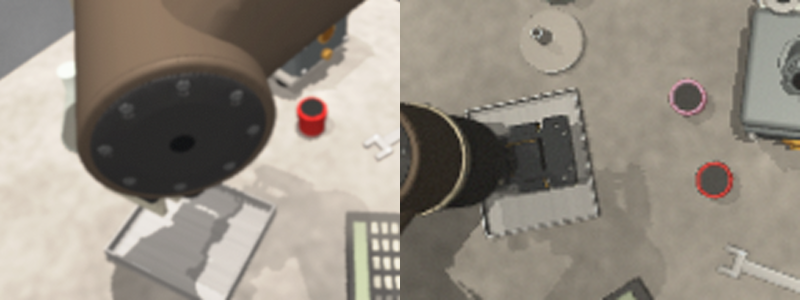

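The gripper is centred over the tray, with the funnel well clear. Lowering.

Request:
carry_out:
  plan:
    - [[0.001,0,0.02],[0,0,0],255]
    - [[0,0,0.02],[0,0,0],255]
    - [[0,0,0.02],[0,0,0],255]
    - [[0,0,0.02],[0,0,0],255]
    - [[0,0,0.01],[0,0,0],255]
    - [[0,0,0.006],[0,0,0],255]
    - [[0,0,0.004],[0,0,0],255]
    - [[0,0,0],[0,0,0],255]
    - [[0,0,0],[0,0,0],255]
  grip_force: 6

```text
time_s: 26.35
tcp_pos: [0.4765, 0.3043, 0.2048]
eef_rot: [179.9, -0.1, 9.2]
contact_force: [-0.2, 0.7, -0.4]
gripper_width: 0.0461
```

Request:
carry_out:
  plan:
    - [[0,0,0.001],[0,0,0],255]
    - [[0,0,0.001],[0,0,0],255]
    - [[0,0,0.001],[0,0,0],255]
    - [[0,0,0],[0,0,0],255]

```text
time_s: 26.68
tcp_pos: [0.4762, 0.304, 0.2012]
eef_rot: [179.9, -0.1, 9.2]
contact_force: [0.1, 0.6, -0.5]
gripper_width: 0.0454
```

Request:
carry_out:
  plan:
    - [[0,0,0.001],[0,0,0],255]
    - [[0,0,0.001],[0,0,0],255]
    - [[0,0,0.001],[0,0,0],255]
    - [[0,0,0],[0,0,0],255]

```text
time_s: 27.02
tcp_pos: [0.4762, 0.3039, 0.1978]
eef_rot: [179.8, -0.0, 9.2]
contact_force: [0.7, 1.0, -1.2]
gripper_width: 0.0458
```

Request:
carry_out:
  plan:
    - [[0,0,0.0005],[0,0,0],255]
    - [[0,0,0.0005],[0,0,0],255]
    - [[0,0,0],[0,0,0],255]

```text
time_s: 27.27
tcp_pos: [0.4762, 0.304, 0.1969]
eef_rot: [179.9, -0.0, 9.2]
contact_force: [-0.3, -0.3, -0.9]
gripper_width: 0.0456
```

Request:
carry_out:
  plan:
    - [[0,0,0.0005],[0,0,0],255]
    - [[0,0,0.0005],[0,0,0],255]
    - [[0,0,0],[0,0,0],255]

```text
time_s: 27.52
tcp_pos: [0.4762, 0.3041, 0.1964]
eef_rot: [179.9, -0.0, 9.2]
contact_force: [-2.0, -0.3, 4.0]
gripper_width: 0.0458
```

Request:
carry_out:
  plan:
    - [[0,0,0.0005],[0,0,0],255]
    - [[0,0,0.0005],[0,0,0],255]
    - [[0,0,0],[0,0,0],255]

```text
time_s: 27.77
tcp_pos: [0.4762, 0.3043, 0.1957]
eef_rot: [179.9, -0.1, 9.2]
contact_force: [-4.2, 0.8, 7.0]
gripper_width: 0.0458
```

Touchdown. Releasing, then backing straight off.

Request:
carry_out:
  plan:
    - [[0,0,-0.0005],[0,0,0],255]
    - [[0,0,0],[0,0,0],90]
    - [[0,0,0],[0,0,0],90]
    - [[0,0,0],[0,0,0],90]
    - [[0,0,0],[0,0,0],90]
    - [[0,0,0],[0,0,0],90]
    - [[0,0,0],[0,0,0],60]

```text
time_s: 28.35
tcp_pos: [0.4763, 0.304, 0.1954]
eef_rot: [179.9, -0.0, 9.1]
contact_force: [-0.0, 0.2, -0.9]
gripper_width: 0.0596
```

Request:
carry_out:
  plan:
    - [[0,0,-0.005],[0,0,0],60]
    - [[0,0,-0.01],[0,0,0],60]
    - [[0,0,-0.03],[0,0,0],60]
    - [[0,0,-0.04],[0,0,0],60]
    - [[0,0,-0.04],[0,0,0],60]
    - [[0,0,-0.04],[0,0,0],60]
    - [[0,0,-0.04],[0,0,0],60]
    - [[-0.03,0.02,-0.01],[0,0,0],60]
    - [[-0.03,0.02,-0.01],[0,0,0],60]
    - [[0,0,0],[0,0,0],60]
    - [[0,0,0],[0,0,0],60]
    - [[0,0,0],[0,0,0],60]

```text
time_s: 29.35
tcp_pos: [0.4229, 0.2552, 0.4218]
eef_rot: [179.9, -0.1, 9.2]
contact_force: [-0.5, -0.7, -0.2]
gripper_width: 0.0672
```

Run:
```python
from h import *
a=r.capture('side')[210:420,60:340,::-1]; b=r.capture('top')[130:310,110:430,::-1]
cv2.imwrite('pics/c7.png',np.hstack([cv2.resize(a,(400,300),interpolation=cv2.INTER_CUBIC),cv2.resize(b[:,:240],(400,300),interpolation=cv2.INTER_CUBIC)]))
```

```text
(no output)
```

View pics/c7.png

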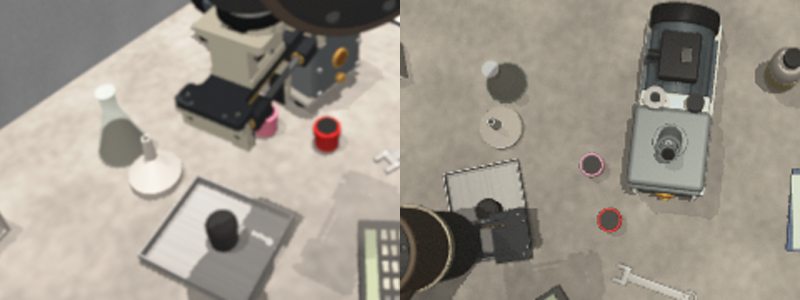

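The cap stands upright near the middle of the tray (side crop (222,230)). The bystanders in view have not moved and the gripper is clear. Handing in.

```bash
python3 -c "
from plant import r
print(r.close_job())"
```

```text
the job is handed in; nothing more can be done
None
```

I unscrewed the black filler cap from the spout and set it upright near the middle of the steel tray's floor, then handed the job in at about 29 s of the 72 s allowed. The interface reports no verdict, so I can't say how it was judged.

- **Unscrewing:** It took two turns of about 330° each, with one regrip between. I gripped at 5–6 N while unscrewing and 10 N while pulling the cap off and carrying it. Whenever I read the force on the tool during unscrewing, it was 4 N or less. The force between cap and neck is not reported, so I could not check it against the 16 N limit directly.
- **Coming off:** At first the cap resisted the pull with about 2.5 N. I turned it a further 23° and it then came away freely, still held in the jaws.
- **Placing:** I lowered it until it touched the tray at about 7 N, released it and backed straight up.
- **Last picture:** The cap was upright in the tray, the neck was bare and the gripper was clear. The large flask, funnel and oil bottle had not visibly moved. The small flask and beaker were outside that picture, but the arm never went near them.

No check failed or disagreed.

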